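Check that the intake valve moves freely

ROBOT

A 7-joint arm with a two-finger parallel gripper is mounted at the origin on the work surface. World frame = base frame: x ahead of the robot, y to its left, z up, the work surface at z = 0. Lengths are in m, angles in rad, forces in N, time in s.
With the tool pointing down it reaches from about 0.425 to 0.875 m from the base axis. Payload 8.4 kg.
Tool frame: the origin (TCP) lies between the finger pads, 19 mm behind the fingertips; this is the grasp point; z points along the fingers, y is the line along which they close (so a half turn about z gives the same grasp; the last joint's range is limited). The gripper opens to 87 mm and grips with 3 to 60 N. Pads are 19 mm wide; open, the fingers measure 117 mm over their backs; the gripper's body (75 mm by 190 mm) begins 51 mm behind the grasp point.
Start: joints at [-1.271, 0.333, 0.04, 1.465, -0.013, 1.343, -0.059], TCP at [0.252, 0.599, 0.241] pointing down, gripper open.
Joint ranges: [-2.58, 2.58], [-0.38, 2.09], [-1.3, 1.39], [0.25, 2.4], [-1.5, 4.64], [0.08, 2.09], [-2.65, 2.65]. Speed limits (rad/s): [2.22, 2.22, 2.79, 2.79, 3.14, 3.14, 3.14].

INTERFACE

Orientations are given as a 3x3 rotation matrix whose columns are the frame's x, y, z axes.
In Python, from plant import arm gives the robot as it stands.
- The arm moves only by the tool drive_tool, never from a script. Its arguments are lists of equal length, an entry for each row: "turn": the turn, a rotation vector about the tool's x, y, z in units of 8 degrees (1.0 is 8 degrees), a list of three; "xyz": the shift along the tool's x, y, z in units of 60 mm (1.0 is 60 mm), a list of three; "jaw": the closure, from -1 (fully open) to 1 (shut). In form: {"turn": [[wx, wy, wz], ...], "xyz": [[tx, ty, tz], ...], "jaw": [jaw, ...]}. A call has 1 to 12 rows; each row is the pose to reach, as a shift and turn from the pose commanded when the call began, along the tool's axes at that moment; what a row does not reach only later rows make up. A row lasts 1/8 s, in which the tool goes at most 62.5 mm and 10.7 degrees, less where a joint would pass 70% of its speed; a pose out of reach is approached as far as the arm can. A call with a gripper value outside its range is refused whole. The fingers move at their own pace and stop on an object; "grip_force" is the grip in N (left out, the last holds). Time passes only in rows, so rows that repeat a pose let the fingers close. It gives the time, the measured TCP pose, the force, the opening and the grip force at its end, in the units of the state.
- arm.sense(): the state, without advancing time (a new reading comes with each control period).
- arm.read_camera(name): name is "scene" or "top"; returns a dict with "img" (384x512x3 uint8, red, green, blue), "depth" (384x512 float32, m along the optical axis (not along the pixel's ray), 0 where there is no reading), "fx", "fy", "cx", "cy" (pixels), "camera_from_world" (4x4, takes a point from world to camera coordinates). Camera axes: x right, y down, z forward; pixel columns grow to the right and rows downward; lengths in m; the calibration is good to about 2 mm. A picture is of the moment at which its call begins.
- arm.finish_job(): hands the job in; it is judged then, once.
The state is a dict: "t": time; "joint_pos": joint angles; "joint_velocities": joint speeds; "joint_torque": joint torques, N m; "tcp_pos": TCP position; "orientation": TCP orientation; "contact_force": force on the tool from outside, world axes, zero at the start; "ft_torque": the same for the moment, N m; "finger_gap": finger opening in m; "grip_force": force on a finger pad.
Only numpy, scipy, OpenCV 4.12 (cv2) and the standard library are available. Lean on these libraries where they do the work, as an engineer would, in place of code of your own. Each camera call takes 0.05 s, during which the arm holds its last target. There are 200 camera calls.

TASK

Check that the intake valve of the clamped cylinder head is not sticking: it is the one of the two valves with the larger spring retainer disc. With your fingertips press the top of that disc gently down about half of its travel, keep it down for about two seconds, then let it spring back up and withdraw a hand's width. Do not grip it or force it hard, and do not touch the smaller valve, the head, its clamp, or the cap, washers and wrench lying about.

Things in the scene. Friction and masses are not known exactly. Their poses are not given: they have to be found in the camera images.
- intake_top (a point): centre of the flat top face of the intake valve's steel retainer disc: 30 mm diameter, 5 mm thick, level, 30 mm above the head's top deck (about 110 mm above the bench). This is the thing to press; the point moves with the disc.
- intake_valve (a joint): how far the intake valve is pressed down, m: 0 = up (closed), 0.010 = hard stop. It slides straight down against a light checking spring: it starts to move at about 3 N, takes about 6.5 N at 5 mm and about 10 N at 10 mm, and springs back up by itself.
- intake: the intake valve with its spring and spring seat; origin at the centre of the seat on the head's top deck, z up. Nothing of it is wider than 32 mm.
- exhaust_top (a point): centre of the flat top face of the exhaust valve's retainer disc: 19 mm diameter, same height as the intake's. Leave it alone.
- exhaust_valve (a joint): how far the exhaust valve is pressed down, m: 0 = up, 0.010 = hard stop; same spring.
- exhaust: the exhaust valve with its spring and seat; origin at the centre of the seat on the head's top deck. It stands 48 mm from the intake valve (centre to centre), on either side of it along the block's y axis: which valve is nearer the clamp varies.
- block: fixed pine block 150 x 250 x 25 mm carrying head and clamp; origin at the centre of its underside on the bench, x across it, y along it, z up. In its frame the head is centred at y = +50 mm and the two valves stand at y = +26 and +74 mm, x = 0.
- head: fixed aluminium finned cylinder head, 98 mm (x) by 116 mm (y), 40 mm high; origin at the centre of its underside, 40 mm above the bench, axes as the block's. Top deck 80 mm above the bench with four 6 mm high bolt bosses near the corners. A spark plug sticks out of the middle of its -x side, 41 mm beyond the fins at most and under 85 mm above the bench.
- clamp: fixed steel toggle clamp, locked, on the block's -y end; origin at the centre of its base plate, 25 mm above the bench. Its arm presses on the head's ear towards +y, its black grip points to -y; all of it lies below 85 mm above the bench.
- plug_cap: loose black plastic spark plug cap lying on the bench, L-shaped, 46 x 40 x 20 mm; origin under it. Beside the block's -x side.
- washers: loose stack of four copper crush washers, 24 mm diameter, 11 mm high, on the pine block beside the clamp; origin at the centre of the underside.
- wrench: loose chrome stubby wrench 130 mm long lying flat on the bench beside the block's +x side; origin under it, x along it.
Mind the look-alikes: they are no part of the job. What is shaped like the plug_cap but orange is not meant. What is shaped like the washers but black is not meant.

How it is judged:
By the outcome, as a careful person would: the job done as asked, in the order asked, and still so for the second after the job is handed in, with the robot touching nothing.
It also fails if it takes over 38 s, if anything falls off the work surface, if the arm or the gripper's body presses on something with over 40 N, if the wrist force passes 120 N, or if a joint passes its speed limit or range.

## Working session

There is one attempt and no reset: what is moved stays moved. The work goes in short steps, Python scripts to look and compute and a tool call to move; the robot and the scene stay as the last step left them, time stands still between calls to the robot, and variables do not carry over. Pictures are saved under pics/ and viewed, at most 10 in all, crops included, and the job is handed in when it is done.

Besides the shell and the picture viewer there is one more tool, called after "Call:" as name(argument=value, ...), one argument or row to a line, values as JSON. drive_tool: Moves the arm, as the interface text tells. Its arguments: {"type":"object","properties":{"turn":{"type":"array","items":{"type":"array","items":{"type":"number"}}},"xyz":{"type":"array","items":{"type":"array","items":{"type":"number"}}},"jaw":{"type":"array","items":{"type":"number"}},"grip_force":{"type":"number"}},"required":["turn","xyz","jaw"]}

```bash
mkdir -p pics
cat > h.py <<'E'
import numpy as np, cv2
from plant import arm
def world(c):
    d=c["depth"]; v,u=np.mgrid[:d.shape[0],:d.shape[1]]
    P=np.stack([(u-c["cx"])/c["fx"]*d,(v-c["cy"])/c["fy"]*d,d,np.ones_like(d)],-1)
    W=(P@np.linalg.inv(c["camera_from_world"]).T)[...,:3]; W[d<=0]=np.nan
    return W
E
python3 - <<'E'
from h import *
s=arm.sense(); print({k:np.round(s[k],3).tolist() for k in("t","tcp_pos","orientation","contact_force","finger_gap")})
for n in("top","scene"):
    c=arm.read_camera(n); np.savez("c_"+n,**c)
    cv2.imwrite(f"pics/{n}1.png",c["img"][...,::-1])
    W=world(c); m=(W[...,2]>.104)&(W[...,2]<.116)
    k,l,st,ce=cv2.connectedComponentsWithStats(m.astype(np.uint8))
    for i in range(1,k):
        if st[i,4]>15:
            p=W[l==i]; print(n,st[i].tolist(),ce[i].round(),np.median(p,0).round(4),np.ptp(p,0).round(4))
E
```

```text
{'t': 0.0, 'tcp_pos': [0.252, 0.599, 0.24], 'orientation': [[-0.922, 0.388, -0.001], [0.388, 0.922, -0.002], [-0.0, -0.002, -1.0]], 'contact_force': [0.436, 0.565, -0.225], 'finger_gap': 0.087}
top [223, 157, 14, 15, 162] [229. 164.] [0.63   0.0929 0.1099] [0.0285 0.0269 0.0089]
top [245, 173, 9, 9, 65] [249. 177.] [0.6038 0.052  0.1107] [0.0172 0.0164 0.0086]
scene [327, 8, 63, 24, 302] [355.  24.] [0.0611 0.0215 0.1102] [0.081  0.1349 0.012 ]
scene [233, 206, 12, 11, 101] [238. 211.] [0.6025 0.0543 0.1097] [0.0181 0.0176 0.0073]
scene [242, 227, 19, 18, 272] [251. 236.] [0.6292 0.094  0.1096] [0.0291 0.0302 0.0054]
```

Run:
```python
import cv2
a=cv2.imread("pics/top1.png")
cv2.imwrite("pics/top1c.png",cv2.resize(a[80:270,130:380],None,fx=3,fy=3)[:570,:750])
```

```text
(no output)
```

View pics/top1c.png

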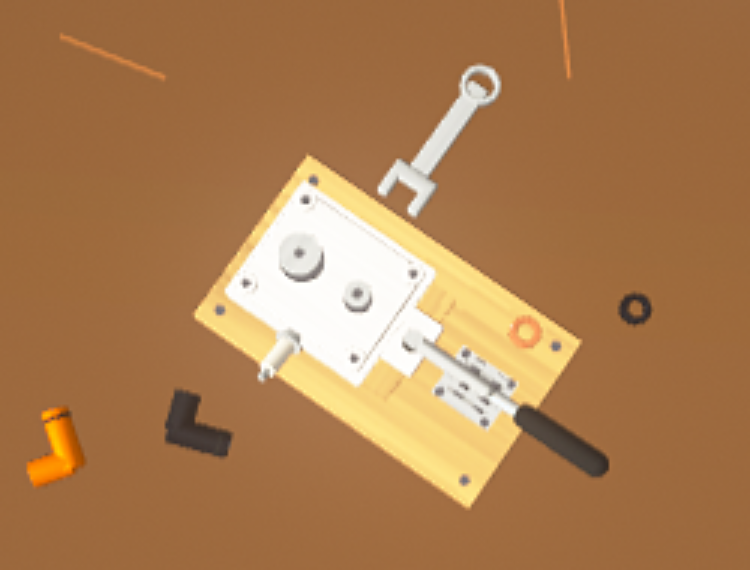

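View pics/scene1.png

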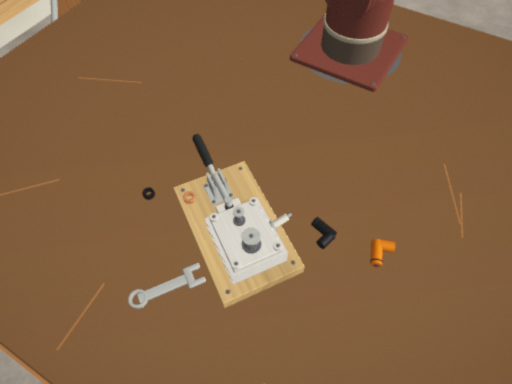

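The top crop shows the large disc (intake) at crop px (300,255) and the small one at (357,293). In the scene view they are at (251,236) and (238,211). The two cameras agree on intake top ≈ (0.6295, 0.0935, 0.110), with 48.6 mm between the valves, which fits the expected 48 mm. Next I move above the intake while closing the fingers.

Call:
drive_tool(
  turn=[
    [0,0,0],
    [0,0,0],
    [0,0,0],
    [0,0,0],
    [0,0,0],
    [0,0,0],
    [0,0,0],
    [0,0,0],
    [0,0,0],
    [0,0,0],
    [0,0,0],
    [0,0,0],
  ],
  xyz=[
    [-0.4,-0.24,0],
    [-1.2,-0.7,0],
    [-2.1,-1.23,0],
    [-3.0,-1.76,0],
    [-3.9,-2.29,0],
    [-4.8,-2.82,0],
    [-5.7,-3.35,0],
    [-6.6,-3.88,0],
    [-7.5,-4.41,0],
    [-8.3,-4.88,0],
    [-8.9,-5.23,0],
    [-9.07,-5.33,0],
  ],
  jaw=[1,1,1,1,1,1,1,1,1,1,1,1],
  grip_force=5,
)

```text
t: 1.6
tcp_pos: [0.6306, 0.0895, 0.2407]
orientation: [[-0.92, 0.392, -0.0], [0.392, 0.92, -0.002], [-0.0, -0.002, -1.0]]
contact_force: [-0.5, 1.4, -0.1]
finger_gap: 0.0001
grip_force: 0.0
```

Call:
drive_tool(
  turn=[
    [0,0,0],
    [0,0,0],
    [0,0,0],
    [0,0,0],
  ],
  xyz=[
    [0,0,0],
    [0,0,0],
    [0,0,0],
    [0,0,0],
  ],
  jaw=[1,1,1,1],
)

```text
t: 2.1
tcp_pos: [0.6294, 0.0939, 0.2414]
orientation: [[-0.922, 0.387, 0.0], [0.387, 0.922, 0.0], [0.0, 0.0, -1.0]]
contact_force: [0.8, -0.1, 0.1]
finger_gap: 0.0006
grip_force: 0.0
```

Call:
drive_tool(
  turn=[
    [0,0,0],
    [0,0,0],
    [0,0,0],
    [0,0,0],
    [0,0,0],
    [0,0,0],
    [0,0,0],
  ],
  xyz=[
    [0,0,0.3],
    [0,0,0.8],
    [0,0,1.3],
    [0,0,1.55],
    [0,0,1.7],
    [0,0,1.75],
    [0,0,1.75],
  ],
  jaw=[1,1,1,1,1,1,1],
)

```text
t: 2.98
tcp_pos: [0.6301, 0.093, 0.1369]
orientation: [[-0.922, 0.388, 0.001], [0.388, 0.922, 0.0], [-0.001, 0.001, -1.0]]
contact_force: [0.0, -0.4, 0.7]
finger_gap: 0.0002
grip_force: 0.0
```

Run:
```python
from h import *
s=arm.sense(); print(s["t"],np.round(s["tcp_pos"],4),np.round(s["contact_force"],2))
c=arm.read_camera("scene"); i=c["img"][150:290,160:340,::-1]
cv2.imwrite("pics/s2.png",cv2.resize(i,None,fx=4,fy=4))
```

```text
2.975 [0.6301 0.093  0.1369] [ 0.   -0.43  0.66]
```

View pics/s2.png

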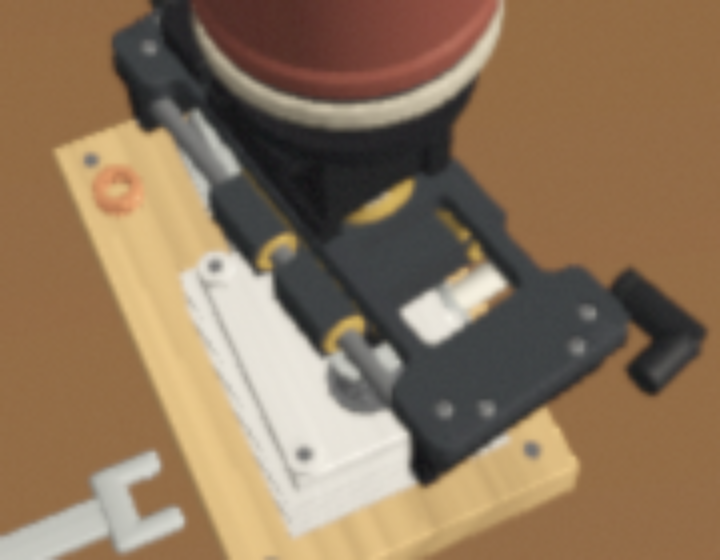

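The gripper body hides the fingertips, but it sits over the large disc (crop px 360,385) and clear of everything else. Now I go down slowly, watching the force.

Call:
drive_tool(
  turn=[
    [0,0,0],
    [0,0,0],
    [0,0,0],
    [0,0,0],
  ],
  xyz=[
    [0,0,0.04],
    [0,0,0.08],
    [0,0,0.11],
    [0,0,0.11],
  ],
  jaw=[1,1,1,1],
)

```text
t: 3.52
tcp_pos: [0.6296, 0.0929, 0.1295]
orientation: [[-0.922, 0.388, -0.0], [0.388, 0.922, -0.0], [0.0, -0.0, -1.0]]
contact_force: [0.2, 0.1, -1.0]
finger_gap: 0.0006
grip_force: 0.0
```

Call:
drive_tool(
  turn=[
    [0,0,0],
    [0,0,0],
    [0,0,0],
  ],
  xyz=[
    [0,0,0.02],
    [0,0,0.04],
    [0,0,0.04],
  ],
  jaw=[1,1,1],
)

```text
t: 3.9
tcp_pos: [0.6298, 0.0929, 0.1275]
orientation: [[-0.922, 0.388, 0.0], [0.388, 0.922, 0.0], [-0.0, 0.0, -1.0]]
contact_force: [-2.1, 0.4, 4.2]
finger_gap: 0.0001
grip_force: 2.1
```

4.2 N at z = 0.1275 fits contact at about 0.129. I go about 3.5 mm further down, then hold.

Call:
drive_tool(
  turn=[
    [0,0,0],
    [0,0,0],
    [0,0,0],
    [0,0,0],
  ],
  xyz=[
    [0,0,0.02],
    [0,0,0.04],
    [0,0,0.06],
    [0,0,0.06],
  ],
  jaw=[1,1,1,1],
)

```text
t: 4.4
tcp_pos: [0.6298, 0.0929, 0.1239]
orientation: [[-0.922, 0.388, 0.0], [0.388, 0.922, 0.0], [-0.0, 0.0, -1.0]]
contact_force: [-1.7, 0.5, 6.7]
finger_gap: 0.0008
grip_force: 3.3
```

Run:
```python
from h import *
for i in range(4):
    arm.read_camera("top"); s=arm.sense(); print(s["t"],np.round(s["tcp_pos"],4),np.round(s["contact_force"],2))
```

```text
4.45 [0.6298 0.0929 0.1239] [-1.95  0.63  6.38]
4.5 [0.6298 0.0929 0.124 ] [-2.21 -0.74  6.34]
4.55 [0.6298 0.093  0.124 ] [-2.53 -0.14  6.51]
4.6 [0.6298 0.0929 0.124 ] [-3.14  0.59  5.87]
```

6.4 N is about 5 mm, half the travel. I complete the two-second hold, then release smoothly and withdraw upward.

Call:
drive_tool(
  turn=[
    [0,0,0],
    [0,0,0],
    [0,0,0],
    [0,0,0],
    [0,0,0],
    [0,0,0],
    [0,0,0],
    [0,0,0],
    [0,0,0],
    [0,0,0],
    [0,0,0],
    [0,0,0],
  ],
  xyz=[
    [0,0,0],
    [0,0,0],
    [0,0,0],
    [0,0,0],
    [0,0,0],
    [0,0,0],
    [0,0,0],
    [0,0,0],
    [0,0,0],
    [0,0,0],
    [0,0,0],
    [0,0,0],
  ],
  jaw=[1,1,1,1,1,1,1,1,1,1,1,1],
)

```text
t: 6.1
tcp_pos: [0.6298, 0.0929, 0.124]
orientation: [[-0.922, 0.388, 0.0], [0.388, 0.922, 0.0], [-0.0, 0.0, -1.0]]
contact_force: [-2.4, -0.3, 6.3]
finger_gap: 0.0002
grip_force: 3.3
```

Call:
drive_tool(
  turn=[
    [0,0,0],
    [0,0,0],
    [0,0,0],
    [0,0,0],
    [0,0,0],
    [0,0,0],
    [0,0,0],
    [0,0,0],
    [0,0,0],
    [0,0,0],
    [0,0,0],
    [0,0,0],
  ],
  xyz=[
    [0,0,0],
    [0,0,0],
    [0,0,-0.04],
    [0,0,-0.09],
    [0,0,-0.16],
    [0,0,-0.4],
    [0,0,-0.8],
    [0,0,-1.3],
    [0,0,-1.8],
    [0,0,-2.1],
    [0,0,-2.2],
    [0,0,-2.2],
  ],
  jaw=[1,1,1,1,1,1,1,1,1,1,1,1],
)

```text
t: 7.6
tcp_pos: [0.6295, 0.0929, 0.2552]
orientation: [[-0.922, 0.388, -0.001], [0.388, 0.922, -0.0], [0.0, -0.0, -1.0]]
contact_force: [0.2, -0.1, 0.0]
finger_gap: 0.0004
grip_force: 0.0
```

Call:
drive_tool(
  turn=[
    [0,0,0],
    [0,0,0],
    [0,0,0],
  ],
  xyz=[
    [0,0,0],
    [0,0,0],
    [0,0,0],
  ],
  jaw=[1,1,1],
)

```text
t: 7.98
tcp_pos: [0.6295, 0.0929, 0.2551]
orientation: [[-0.922, 0.388, -0.001], [0.388, 0.922, -0.0], [0.001, -0.001, -1.0]]
contact_force: [-0.0, -0.7, -0.7]
finger_gap: 0.0003
grip_force: 0.0
```

Run:
```python
from h import *
c=arm.read_camera("scene"); W=world(c)
for n,(u,v) in dict(intake=(251,236),exhaust=(238,211)).items(): print(n,W[v-2:v+3,u-2:u+3].reshape(-1,3).round(4)[::6])
cv2.imwrite("pics/s3.png",cv2.resize(c["img"][150:290,160:340,::-1],None,fx=4,fy=4))
```

```text
intake [[0.628  0.0902 0.11  ]
 [0.6293 0.0929 0.1114]
 [0.6298 0.0949 0.1108]
 [0.6306 0.0972 0.1112]
 [0.6309 0.0992 0.1104]]
exhaust [[0.6005 0.0489 0.1096]
 [0.6016 0.0515 0.1103]
 [0.6022 0.0537 0.1099]
 [0.6034 0.0565 0.1111]
 [0.6037 0.0584 0.11  ]]
```

View pics/s3.png

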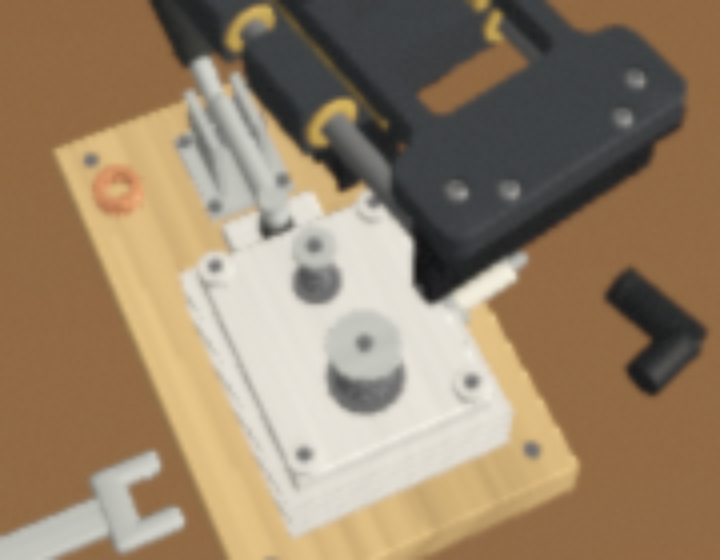

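Both discs, intake at crop px (365,343) and exhaust at (315,247), are back at 110 mm. Washers, cap and wrench have not moved, and the gripper is about 126 mm above the disc. I hand the job in.

```bash
python3 -c "
from plant import arm
print(arm.finish_job())"
```

```text
the job is handed in; nothing more can be done
None
```

The intake valve is not sticking: I pressed it about 5 mm (about 6.4 N), held it about two seconds, and it sprang back to full height; the gripper then withdrew about 126 mm above the disc, nothing else in view had moved, and the job is handed in.

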